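Seat a carved panel in its fixture and snap the toggle clamp shut

ROBOT

A 7-joint arm with a two-finger parallel gripper is mounted at the origin on the work surface. World frame = base frame: x ahead of the robot, y to its left, z up, the work surface at z = 0. Lengths are in m, angles in rad, forces in N, time in s.
With the tool pointing down it reaches from about 0.35 to 0.9 m from the base axis. Payload 8.1 kg.
Tool frame: the origin (TCP) lies at the very end of the fingers, on their centre line; the grasp point (between the pads) lies 19 mm behind it; z points along the fingers, y is the line along which they close (so a half turn about z gives the same grasp; the last joint's range is limited). The gripper opens to 92 mm and grips with 3 to 60 N. Pads are 19 mm wide; open, the fingers measure 130 mm over their backs; the gripper's body (75 mm by 190 mm) begins 47 mm behind the grasp point.
Start: joints at [1.036, 0.434, 0.025, 1.573, -0.012, 1.134, -0.075], TCP at [0.262, -0.568, 0.227] pointing down, gripper open.
Joint ranges: [-2.62, 2.62], [-0.44, 2.09], [-1.27, 1.32], [0.08, 2.57], [-1.32, 4.46], [0.12, 2], [-2.74, 2.74]. Speed limits (rad/s): [2.22, 2.22, 3.01, 3.01, 3.14, 3.14, 3.14].

INTERFACE

Orientations are given as a rotation vector (axis times angle).
In Python, from cell import arm gives the robot as it stands.
- The arm moves only by the tool jog_arm, never from a script. Its argument "rows" is a list of rows, each a list of 3 entries, a list of its own where there are three numbers: the shift along the world's x, y, z in cm, then the turn, a rotation vector about the world's x, y, z in degrees, then the opening, from 0 (shut) to 1 (fully open). A call has 1 to 8 rows; each row is the pose to reach, as a shift and turn from the pose commanded when the call began; what a row does not reach only later rows make up. A row lasts 1/8 s, in which the tool goes at most 62.5 mm and 10.7 degrees, less where a joint would pass 70% of its speed; a pose out of reach is approached as far as the arm can. A call with a gripper value outside its range is refused whole. The fingers move at their own pace and stop on an object; "newtons" is the grip in N (left out, the last holds). Time passes only in rows, so rows that repeat a pose let the fingers close. It gives the time, the measured TCP pose, the force, the opening and the grip force at its end, in the units of the state.
- arm.observe(): the state, without advancing time (a new reading comes with each control period).
- arm.get_image(name): name is "scene" or "top" or "wrist"; returns a dict with "img" (480x640x3 uint8, red, green, blue), "depth" (480x640 float32, m along the optical axis (not along the pixel's ray), 0 where there is no reading), "fx", "fy", "cx", "cy" (pixels), "rvec" (rotation vector, rad) and "tvec" (3), from world to camera coordinates, as OpenCV has them; the wrist camera has in their place "mount" (4x4, takes a point from camera to tool coordinates, whose origin is the TCP and whose axes are the flange's). Camera axes: x right, y down, z forward; pixel columns grow to the right and rows downward; lengths in m; the calibration is good to about 2 mm. The wrist camera is an equidistant fisheye: a pixel r from the principal point sees the ray r / f radians off the axis. A picture is of the moment at which its call begins: read the wrist's pose just before it.
- arm.sign_off(): hands the job in; it is judged then, once.
The state is a dict: "clock": time; "joints": joint angles; "dq": joint speeds; "joint_efforts": joint torques, N m; "position": TCP position; "ee_rot": TCP orientation; "force": force on the tool from outside, world axes, zero at the start; "ft_torque": the same for the moment, N m; "width": opening from 0.0 (shut) to 1.0 (fully open); "gripper_force": force on a finger pad.
Only numpy, scipy, OpenCV 4.12 (cv2) and the standard library are available. Lean on these libraries where they do the work, as an engineer would, in place of code of your own. Each camera call takes 0.05 s, during which the arm holds its last target. There are 200 camera calls.

TASK

Get the small carved panel ready for carving: with the fingertips, push it along its channel in the fixture board until it sits flush against the end stop, and only then push the toggle clamp's lever over and down, past its dead point, until it snaps into lock with the rubber foot pressing on the panel. Only push: do not pick up or tip the panel, and leave the tools and other things around it where they are.

Things in the scene. Friction and masses are not known exactly. Their poses are not given: they have to be found in the camera images.
- fixture: fixed plywood board on the bench, 18 mm thick. Origin at bench height under the channel's centre line; it spans x -170..120, y -80..145 mm; x points along the channel to the end stop, z up. Two wooden rails (12 wide, 12 high, x -100..100 mm) make a channel 118 mm wide (y -59..59). A steel clamp bracket stands on its +y side (x 2..58, y 67..128, up to 64 mm above the bench).
- stop_face (a point): middle of the end stop's face at the board's top, x = 100 mm in the fixture's frame; the stop is a wooden bar across the channel, 26 mm high, 18 mm thick
- panel: loose square carved wooden panel, 110 x 110 x 20 mm, about 0.2 kg, lying in the channel (4 mm play either side) short of the stop. Origin at the centre of its underside (18 mm above the bench), z up. Flush against the stop its origin is at x = 45 mm in the fixture's frame.
- lever (a joint): lever angle, rad: 0 = open, standing up; grows as it is pushed towards the fixture's +y and down. Elevation above level is 1.29 minus this. Starts at 0.04 to 0.18. From there to the dead point near 0.93 a spring pushes back to about 0.2 (at most 1 N m, i.e. 10 N at 100 mm from the hinge, near 0.6); beyond it the lever snaps by itself to its stop at 1.2, locked, nearly level.
- lever_hinge (a point): hinge of the lever, at x = 30, y = 95 mm in the fixture's frame, 62 mm above the bench; its axis is parallel to the fixture's x, so the lever swings in the fixture's y-z plane
- lever_tip (a point): free end of the lever, 125 mm from the hinge: a straight round lever, the outer 70 mm a black grip 16 mm thick, the rest a steel rod 10 mm thick.
- clamp_arm: steel arm (55 mm long, 14 wide) with a 16 mm rubber foot, driven by the lever: open it stands nearly upright just on the -y side of the lever, its end about 100 mm above the bench, lower than the lever's end; locked it lies level, the foot on the panel at x = 30, y = 30 mm in the fixture's frame. Origin on its pivot (x = 30, y = 74, 43 mm above the bench).
- gouge_long: loose wood-carving gouge with a pale wooden handle, 192 mm long, 22 mm thick, lying; origin below its middle, x axis along it towards the blade; a bystander
- gouge_short: loose gouge with a darker handle, 152 mm long, 22 mm thick, lying; origin below a point 90 mm from the butt, x axis towards the blade; a bystander
- mallet: loose round carver's mallet of pale wood standing on its head, head diameter 88 mm, total height 195 mm; origin under its centre; a bystander
- wax_jar: loose closed jar, diameter 58 mm, height 60 mm; origin under its centre; a bystander
- offcut: loose small wooden offcut block 60 x 35 x 22 mm; origin at the centre of its underside; a bystander
- stone: loose grey sharpening stone 150 x 50 x 25 mm, lying; origin at the centre of its underside; a bystander
- brush: loose flat brush, 200 mm long, 42 mm wide, 20 mm thick, lying flat, handle towards its -x; origin under its middle; a bystander
Things that resemble listed ones, but are neither listed nor needed, are in the scene too. There is more than one size of the panel; the job needs the largest.

How it is judged:
By the outcome, as a careful person would: the job done as asked, in the order asked, and still so for the second after the job is handed in, with the robot touching nothing.
It also fails if it takes over 45 s, if anything falls off the work surface, if the arm or the gripper's body presses on something with over 40 N, if the wrist force passes 120 N, or if a joint passes its speed limit or range.

## Working session

There is one attempt and no reset: what is moved stays moved. The work goes in short steps, Python scripts to look and compute and a tool call to move; the robot and the scene stay as the last step left them, time stands still between calls to the robot, and variables do not carry over. Pictures are saved under pics/ and viewed, at most 10 in all, crops included, and the job is handed in when it is done.

Besides the shell and the picture viewer there is one more tool, called after ">>>" by a JSON object that holds its "op" and its "data". jog_arm: Moves the arm, as the interface text tells. Its arguments: {"type":"object","properties":{"rows":{"type":"array","items":{"type":"array"}},"newtons":{"type":"number"}},"required":["rows"]}

```bash
mkdir -p pics
cat > h.py <<'E'
import numpy as np, cv2
from cell import arm
def grab(n,fn):
    d=arm.get_image(n); np.savez('pics/'+fn+'.npz',**{k:v for k,v in d.items()}); cv2.imwrite('pics/'+fn+'.png',d['img'][:,:,::-1]); return d
def world(d,u,v):
    z=d['depth'][v,u]; R=cv2.Rodrigues(np.array(d['rvec'],float))[0]
    p=np.array([(u-d['cx'])/d['fx']*z,(v-d['cy'])/d['fy']*z,z]); return R.T@(p-np.array(d['tvec']).ravel())
def proj(d,P):
    return cv2.projectPoints(np.array(P,float).reshape(-1,3),np.array(d['rvec'],float),np.array(d['tvec'],float),np.array([[d['fx'],0,d['cx']],[0,d['fy'],d['cy']],[0,0,1]],float),None)[0].reshape(-1,2)
E
python3 -c "
from h import *
grab('top','t0');grab('scene','s0');o=arm.observe();print(o)"
```

```text
{'clock': 0.1, 'joints': array([ 1.0364004 ,  0.43513511,  0.02495679,  1.57398561, -0.01159965,
        1.13399071, -0.0751261 ]), 'dq': array([-0.00120098, -0.00070592,  0.00119836, -0.00394818, -0.00060733,
        0.00089525, -0.00062207]), 'joint_efforts': array([ 2.73805017e-03, -6.69131541e+01,  9.87894908e-01, -3.15151620e+01,
       -6.05302909e-02,  3.73329862e-02,  8.21994718e-05]), 'position': array([ 0.26133936, -0.56724792,  0.22604248]), 'ee_rot': array([-3.06740440e+00, -6.72602978e-01,  6.42128514e-04]), 'force': array([ 0.04634809,  0.43419033, -0.45858961]), 'ft_torque': array([ 0.00213248, -0.02901721, -0.00932245]), 'gripper_force': 0.0, 'width': 0.9967670127656846}
```

View pics/t0.png

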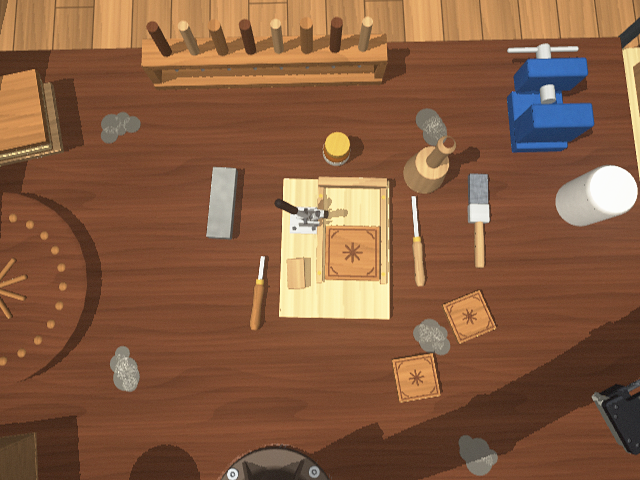

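View pics/s0.png

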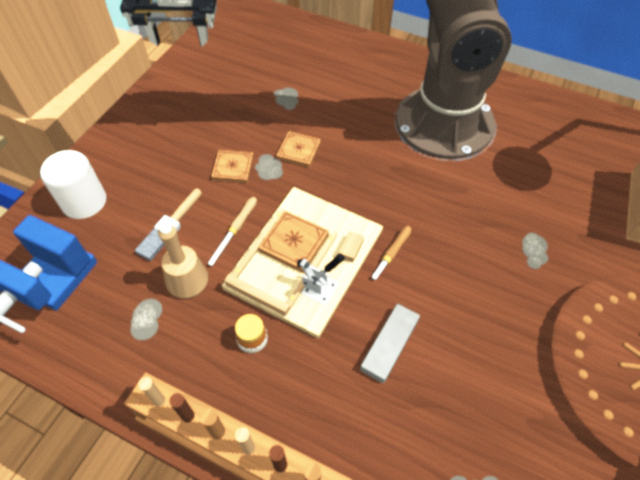

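The top view shows the board from about (283,178) to (390,319), with the stop at its upper edge (v≈183). The panel is centred near (352,252) and the lever grip near (287,208). World +x runs up the image and +y runs left. The scene view agrees.

```bash
cat > m.py <<'E'
from h import *
d=dict(np.load('pics/t0.npz'))
R=cv2.Rodrigues(d['rvec'])[0]
v,u=np.mgrid[0:480,0:640]; z=d['depth']
P=np.stack([(u-d['cx'])/d['fx']*z,(v-d['cy'])/d['fy']*z,z],-1)
W=(P-d['tvec'].ravel())@R
sub=W[160:330,265:400].reshape(-1,3); 
print('bench z',np.median(W[330:350,280:390,2]), 'board z',np.median(W[300:315,290:380,2]))
m=(sub[:,2]>.010)&(sub[:,2]<.12)
r=cv2.minAreaRect(sub[m][:,:2].astype(np.float32)); print('board',r,cv2.boxPoints(r))
# panel
s=W[220:288,318:386].reshape(-1,3); m=(s[:,2]>.0335)&(s[:,2]<.045)
r=cv2.minAreaRect(s[m][:,:2].astype(np.float32)); print('panel',r,cv2.boxPoints(r),np.median(s[m][:,2]))
for n,(a,b) in dict(tl=(285,178),tr=(390,180),bl=(279,318),br=(390,319),stopL=(322,187),stopR=(384,188),pTL=(326,227),pTR=(379,227),pBL=(326,280),pBR=(379,280),grip=(280,204),grip2=(294,211)).items(): print(n,W[b,a].round(4))
E
python3 m.py
python3 - <<'E'
import cv2
a=cv2.imread('pics/t0.png')[165:330,265:405];cv2.imwrite('pics/t0c.png',cv2.resize(a,None,fx=3.6,fy=3.6,interpolation=cv2.INTER_CUBIC))
E
```

```text
bench z 0.0008888234905762732 board z 0.018931280688718143
board ((0.5382177829742432, -0.13509327173233032), (0.22563759982585907, 0.33143410086631775), 87.18157196044922) [[ 0.36715376 -0.23962712]
 [ 0.698187   -0.25592408]
 [ 0.7092818  -0.03055942]
 [ 0.37824857 -0.01426247]]
panel ((0.5034746527671814, -0.16631610691547394), (0.13751006126403809, 0.11197173595428467), 87.58583068847656) [[ 0.4446423  -0.23265183]
 [ 0.5565147  -0.23736838]
 [ 0.562307   -0.09998038]
 [ 0.45043463 -0.09526384]] 0.03890108016672903
tl [ 0.6659 -0.0333  0.0195]
tr [ 6.612e-01 -2.587e-01 -2.000e-04]
bl [ 0.3739 -0.0145  0.0012]
br [ 0.3655 -0.2435 -0.0008]
stopL [ 0.6417 -0.1107  0.029 ]
stopR [ 0.6361 -0.2401  0.029 ]
pTL [ 0.5546 -0.116   0.0401]
pTR [ 0.552  -0.2242  0.0385]
pBL [ 0.4482 -0.1132  0.0192]
pBR [ 0.4452 -0.2217  0.0194]
grip [ 0.5726 -0.0323  0.1788]
grip2 [ 0.5718 -0.0544  0.1223]
```

View pics/t0c.png

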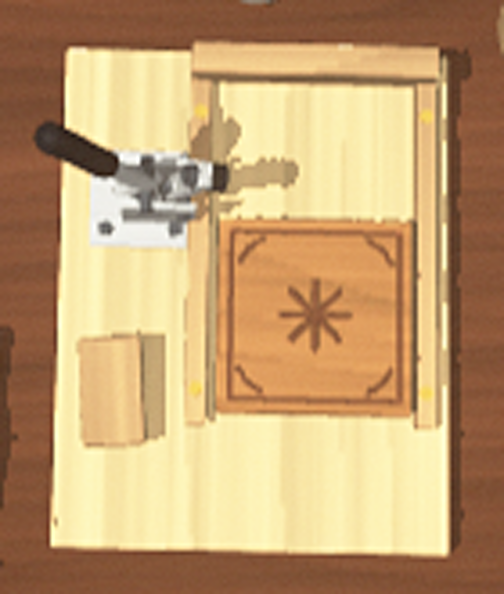

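The fixture origin is about (0.541, -0.167) with a yaw of about -2.6°. The hinge and lever tip fit that pose. The panel's leading edge is at x≈12 mm in the fixture frame, so the push is about 88 mm. I'll go behind the panel with the fingers shut and their closing line along the channel, which keeps the gripper body clear of the clamp.

>>> {"op": "jog_arm", "data": {"rows": [[[2, 5.5, 0], [0, 0, 8], 0], [[4, 11, 0], [0, 0, 17], 0], [[6, 17, 0], [0, 0, 26], 0], [[8, 23, 0], [0, 0, 35], 0], [[10, 29, 0], [0, 0, 44], 0], [[12, 35, 0], [0, 0, 53], 0], [[14, 40.5, 0], [0, 0, 62.5], 0], [[14, 40.5, 0], [0, 0, 62.5], 0]], "newtons": 20}}

```text
clock: 1.1
position: [0.4028, -0.1582, 0.2269]
ee_rot: [-2.264, -2.178, -0.002]
force: [0.6, -1.6, -0.4]
width: 0.18
gripper_force: 0.0
```

>>> {"op": "jog_arm", "data": {"rows": [[[0, -0.3, -5], [0, 0, 0], 0], [[0, -0.3, -10], [0, 0, 0], 0], [[0, -0.3, -15], [0, 0, 0], 0], [[0, -0.3, -18], [0, 0, 0], 0], [[0, -0.3, -19.5], [0, 0, 0], 0], [[0, -0.3, -19.9], [0, 0, 0], 0], [[0, -0.3, -19.9], [0, 0, 0], 0]]}}

```text
clock: 1.98
position: [0.4015, -0.1662, 0.0279]
ee_rot: [2.275, 2.166, -0.0]
force: [-0.4, -0.8, -0.0]
width: 0.001
gripper_force: 0.0
```

```bash
python3 -c "
from h import *
grab('top','t1');o=arm.observe();print(o['position'],o['force'],o['width'])
a=cv2.imread('pics/t1.png')[165:330,265:405];cv2.imwrite('pics/t1c.png',cv2.resize(a,None,fx=3.6,fy=3.6,interpolation=cv2.INTER_CUBIC))
"
```

```text
[ 0.40175061 -0.16610533  0.02818373] [-0.60824134  0.57454741  0.12312558] 0.003726233805261113
```

View pics/t1c.png

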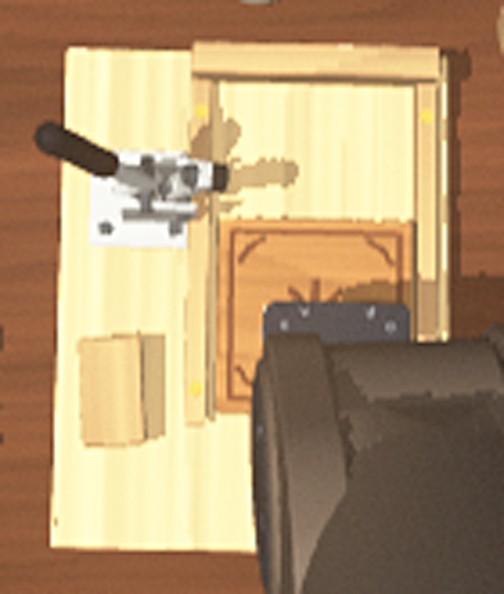

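>>> {"op": "jog_arm", "data": {"rows": [[[0.8, 0.35, 0], [0, 0, 0], 0], [[1.6, 0.3, 0], [0, 0, 0], 0], [[2.4, 0.25, 0], [0, 0, 0], 0], [[3.3, 0.2, 0], [0, 0, 0], 0], [[4.2, 0.15, 0], [0, 0, 0], 0], [[5.1, 0.1, 0], [0, 0, 0], 0], [[6, 0.05, 0], [0, 0, 0], 0], [[7, 0, 0], [0, 0, 0], 0]]}}

```text
clock: 3.02
position: [0.4708, -0.1657, 0.0276]
ee_rot: [-2.274, -2.166, 0.003]
force: [-4.7, -0.4, 5.6]
width: 0.003
gripper_force: 3.9
```

>>> {"op": "jog_arm", "data": {"rows": [[[0.8, -0.05, 0], [0, 0, 0], 0], [[1.6, -0.1, 0], [0, 0, 0], 0], [[2.3, -0.1, 0], [0, 0, 0], 0], [[2.7, -0.1, 0], [0, 0, 0], 0], [[3.0, -0.15, 0], [0, 0, 0], 0], [[3.2, -0.15, 0], [0, 0, 0], 0]]}}

```text
clock: 3.78
position: [0.503, -0.1672, 0.0276]
ee_rot: [-2.274, -2.166, 0.002]
force: [-6.0, -1.5, 4.9]
width: 0.005
gripper_force: 3.8
```

Contact is steady at about 5 N of sliding friction, so I'll keep advancing slowly until the stop shows in the force.

>>> {"op": "jog_arm", "data": {"rows": [[[0.3, 0, 0], [0, 0, 0], 0], [[0.5, 0, 0], [0, 0, 0], 0], [[0.7, 0, 0], [0, 0, 0], 0], [[0.8, 0, 0], [0, 0, 0], 0]]}}

```text
clock: 4.28
position: [0.511, -0.1673, 0.0276]
ee_rot: [-2.274, -2.166, 0.002]
force: [-4.6, -0.2, 6.5]
width: 0.007
gripper_force: 3.6
```

>>> {"op": "jog_arm", "data": {"rows": [[[0.2, 0, 0], [0, 0, 0], 0], [[0.4, 0, 0], [0, 0, 0], 0], [[0.5, 0, 0], [0, 0, 0], 0]]}}

```text
clock: 4.65
position: [0.5158, -0.1673, 0.0276]
ee_rot: [-2.274, -2.166, 0.002]
force: [-5.5, -0.4, 6.8]
width: 0.005
gripper_force: 4.7
```

>>> {"op": "jog_arm", "data": {"rows": [[[0.2, 0, 0], [0, 0, 0], 0], [[0.4, 0, 0], [0, 0, 0], 0], [[0.4, 0, 0], [0, 0, 0], 0]]}}

```text
clock: 5.03
position: [0.516, -0.1673, 0.0273]
ee_rot: [-2.271, -2.162, 0.01]
force: [-18.1, 0.7, 18.2]
width: 0.007
gripper_force: 12.4
```

The finger has stopped at x=0.516 and the force has risen to 18 N, so the panel has met the stop. I'll seat it with a little more push, then back off, rise and look.

>>> {"op": "jog_arm", "data": {"rows": [[[0.15, 0, 0], [0, 0, 0], 0], [[0.15, 0, 0], [0, 0, 0], 0], [[-0.5, 0, 0], [0, 0, 0], 0], [[-2, 0.1, 0], [0, 0, 0], 0], [[-3, 0.1, 2], [0, 0, 0], 0], [[-4, 0.1, 7], [0, 0, 0], 0], [[-6, 0.1, 13], [0, 0, 0], 0], [[-8, 0.1, 18], [0, 0, 0], 0]]}}

```text
clock: 6.02
position: [0.4399, -0.166, 0.2096]
ee_rot: [2.273, 2.167, 0.001]
force: [0.9, -0.8, -0.1]
width: 0.004
gripper_force: 0.0
```

```bash
python3 -c "
from h import *
grab('top','t2');o=arm.observe();print(o['position'],o['force'],o['ee_rot'],o['joints'])
a=cv2.imread('pics/t2.png')[165:330,265:405];a=cv2.resize(a,None,fx=2.8,fy=2.8,interpolation=cv2.INTER_CUBIC)
d=grab('scene','s2');b=cv2.imread('pics/s2.png')[180:335,215:390];b=cv2.resize(b,None,fx=2.2,fy=2.2*1.35,interpolation=cv2.INTER_CUBIC)
h=max(a.shape[0],b.shape[0]);pad=lambda i:cv2.copyMakeBorder(i,0,h-i.shape[0],0,0,0)
c=np.hstack([pad(a),pad(b)]);print(c.shape);cv2.imwrite('pics/c2.png',c)
"
```

```text
[ 0.44013842 -0.16653903  0.21513685] [-1.0058278   0.27136636  4.44252834] [2.26971078 2.16258761 0.00363124] [ 0.58720267  0.22442046 -0.40273436  1.93051078  0.10610895  0.99992941
  0.08832002]
(462, 777, 3)
```

View pics/c2.png

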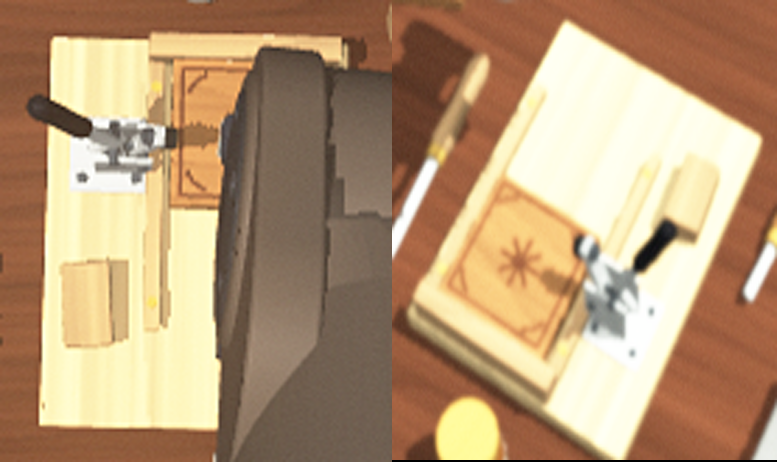

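The scene view shows the panel's leading edge against the stop bar with no gap, and the lever still standing up. Next I'll measure the lever's plane and check the panel edges numerically.

Run:
```python
from h import *
th=np.radians(-2.65);o=np.array([.541,-.1673]);ex=np.array([np.cos(th),np.sin(th)]);ey=np.array([-ex[1],ex[0]])
for f in('t2','s2'):
    d=dict(np.load(f'pics/{f}.npz'));R=cv2.Rodrigues(d['rvec'])[0];z=d['depth']
    v,u=np.mgrid[0:480,0:640];P=np.stack([(u-d['cx'])/d['fx']*z,(v-d['cy'])/d['fy']*z,z],-1)
    W=((P-d['tvec'].ravel())@R).reshape(-1,3);C=d['img'].reshape(-1,3)
    F=np.c_[(W[:,:2]-o)@ex,(W[:,:2]-o)@ey,W[:,2]]*1000
    m=(C.max(1)<75)&(abs(F[:,0]-30)<40)&(F[:,1]>98)&(F[:,1]<160)&(F[:,2]>100)&(F[:,2]<200)
    G=F[m];print(f,m.sum());
    for lo in range(100,200,15):
        s=G[(G[:,2]>=lo)&(G[:,2]<lo+15)]
        if len(s):print(lo,len(s),np.median(s,0).round(1))
    m=(abs(F[:,1]-35)<15)&(F[:,2]>34)&(F[:,2]<42.5)&(F[:,0]>-60)&(F[:,0]<110)
    print('panel x',np.percentile(F[m,0],[1,99]).round(1))
    m=(abs(F[:,1]-20)<30)&(F[:,2]>42.5)&(F[:,2]<47)&(F[:,0]>80);print('stop x',np.percentile(F[m,0],[2,98]).round(1) if m.any() else '')
```

```text
t2 155
100 2 [ 28.2 108.9 114.5]
115 28 [ 25.9 114.  123.8]
130 26 [ 25.7 119.2 139.4]
145 28 [ 25.8 125.6 153.5]
160 46 [ 26.  133.3 170.1]
175 25 [ 31.1 140.  176.4]
panel x [ -9.7 100.5]
stop x [ 98.7 117.3]
s2 119
115 20 [ 36.9 117.6 123.8]
130 21 [ 37.3 123.3 138.8]
145 25 [ 36.5 129.4 153.2]
160 35 [ 35.6 136.9 170.6]
175 18 [ 32.2 140.6 177.4]
panel x [ -8.7 106.6]
stop x [101.5 205.8]
```

>>> {"op": "jog_arm", "data": {"rows": [[[3, 2, 2.5], [0, 0, 0], 0], [[6.5, 4.5, 2.5], [0, 0, 0], 0], [[10, 7, 2.5], [0, 0, 0], 0], [[13.6, 9.2, 2.5], [0, 0, 0], 0], [[13.6, 9.2, 0], [0, 0, 0], 0], [[13.6, 9.2, -3], [0, 0, 0], 0], [[13.6, 9.2, -6], [0, 0, 0], 0], [[13.6, 9.2, -6], [0, 0, 0], 0]]}}

```text
clock: 7.12
position: [0.5745, -0.0741, 0.1451]
ee_rot: [-2.271, -2.165, 0.005]
force: [-0.2, 0.5, -0.0]
width: 0.006
gripper_force: 0.0
```

>>> {"op": "jog_arm", "data": {"rows": [[[0.1, 0.8, 0.2], [0, 0, 0], 0], [[0.1, 1.5, 0.2], [0, 0, 0], 0], [[0.2, 2.3, 0], [0, 0, 0], 0], [[0.2, 3.1, -0.5], [0, 0, 0], 0], [[0.3, 3.9, -0.9], [0, 0, 0], 0], [[0.3, 4.6, -1.4], [0, 0, 0], 0], [[0.3, 5.3, -2.0], [0, 0, 0], 0]]}}

```text
clock: 8.0
position: [0.5805, -0.0218, 0.1285]
ee_rot: [2.273, 2.164, 0.001]
force: [0.4, -6.7, 8.4]
width: 0.004
gripper_force: 5.0
```

>>> {"op": "jog_arm", "data": {"rows": [[[0, 0.6, -0.7], [0, 0, 0], 0], [[0, 1.1, -1.4], [0, 0, 0], 0], [[0.1, 1.5, -2.1], [0, 0, 0], 0], [[0.1, 1.9, -2.9], [0, 0, 0], 0], [[0.1, 2.2, -3.8], [0, 0, 0], 0], [[0.1, 2.4, -4.6], [0, 0, 0], 0], [[0.1, 2.4, -4.8], [0, 0, 0], 0], [[0.1, 2.4, -4.8], [0, 0, 0], 0]]}}

```text
clock: 9.0
position: [0.5805, 0.0027, 0.0795]
ee_rot: [-2.274, -2.167, 0.0]
force: [0.3, -0.7, -0.8]
width: 0.005
gripper_force: 0.0
```

The lever has moved away from the fingertips, which suggests it snapped over. I'll rise clear and look.

>>> {"op": "jog_arm", "data": {"rows": [[[0, 0, 3], [0, 0, 0], 0], [[0, 0, 8], [0, 0, 0], 0], [[0, 0, 13], [0, 0, 0], 0], [[-3, 4, 15], [0, 0, 0], 0], [[-8, 8, 15], [0, 0, 0], 0], [[-12, 12, 15], [0, 0, 0], 0], [[-14, 16, 15], [0, 0, 0], 0], [[-14, 16, 15], [0, 0, 0], 0]]}}

```text
clock: 10.0
position: [0.4389, 0.1661, 0.2307]
ee_rot: [2.268, 2.174, 0.003]
force: [-0.4, -0.2, 0.7]
width: 0.003
gripper_force: 0.0
```

Run:
```python
from h import *
grab('top','t3');o=arm.observe();print(o['position'],o['force'])
a=cv2.imread('pics/t3.png')[165:330,265:405];a=cv2.resize(a,None,fx=2.8,fy=2.8,interpolation=cv2.INTER_CUBIC)
grab('scene','s3');b=cv2.imread('pics/s3.png')[180:335,215:390];b=cv2.resize(b,None,fx=2.2,fy=2.97,interpolation=cv2.INTER_CUBIC)
h=max(a.shape[0],b.shape[0]);pad=lambda i:cv2.copyMakeBorder(i,0,h-i.shape[0],0,0,0)
cv2.imwrite('pics/c3.png',np.hstack([pad(a),pad(b)]))
th=np.radians(-2.65);q=np.array([.541,-.1673]);ex=np.array([np.cos(th),np.sin(th)]);ey=np.array([-ex[1],ex[0]])
for f in('t3','s3'):
    d=dict(np.load(f'pics/{f}.npz'));R=cv2.Rodrigues(d['rvec'])[0];z=d['depth']
    v,u=np.mgrid[0:480,0:640];P=np.stack([(u-d['cx'])/d['fx']*z,(v-d['cy'])/d['fy']*z,z],-1)
    W=((P-d['tvec'].ravel())@R).reshape(-1,3);C=d['img'].reshape(-1,3)
    F=np.c_[(W[:,:2]-q)@ex,(W[:,:2]-q)@ey,W[:,2]]*1000
    m=(abs(F[:,0]-30)<12)&(F[:,1]>150)&(F[:,1]<230)&(F[:,2]>50)&(F[:,2]<130)
    G=F[m]
    for lo in range(150,230,20):
        s=G[(G[:,1]>=lo)&(G[:,1]<lo+20)]
        if len(s):print(f,lo,len(s),np.median(s,0).round(1))
    m=(abs(F[:,1]+30)<20)&(F[:,2]>34)&(F[:,2]<42.5)&(F[:,0]>-60)&(F[:,0]<95)
    print('panel rear x',np.percentile(F[m,0],1).round(1))
```

```text
[0.44014104 0.16397569 0.23040276] [-0.82043523 -0.11951521  0.11908037]
t3 150 82 [ 28.8 159.7  75.6]
t3 170 80 [ 28.7 180.2  77. ]
t3 190 84 [ 29.  200.3  78.5]
t3 210 27 [ 29.1 213.2  78.3]
panel rear x -9.9
s3 150 85 [ 33.4 160.3  73.7]
s3 170 88 [ 33.4 179.6  74.9]
s3 190 89 [ 32.9 200.3  77.4]
s3 210 35 [ 32.4 213.9  77.4]
panel rear x -9.8
```

View pics/c3.png

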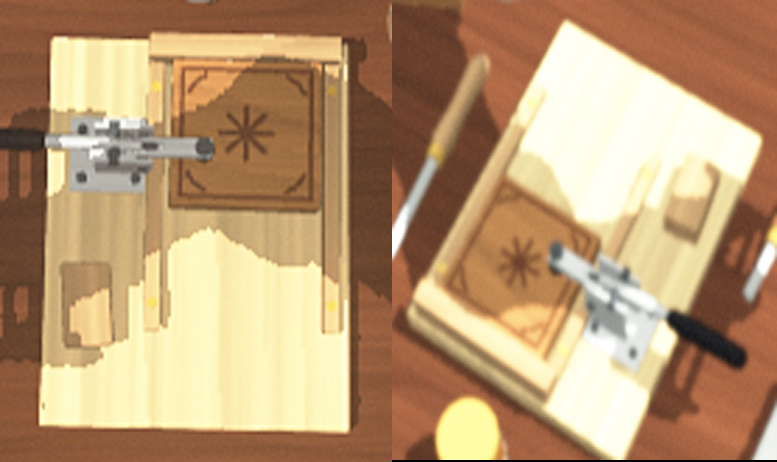

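Both views show the lever nearly level, at about 0.08 rad, which matches the 1.2 stop. The clamp arm lies flat with its foot on the panel, at about (205,147) in the left half, and the panel is still flush.

```bash
python3 -c "
from cell import arm
print(arm.sign_off())"
```

```text
the job is handed in; nothing more can be done
None
```

The panel is flush against the end stop, the lever was then pushed past its dead point and is locked with the foot on the panel, and the job is handed in with the arm clear.

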